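# Free the dropped gate bolt and hold the vice guard's gate ajar

### The arm

A 6-joint arm with a two-finger parallel gripper is mounted at the origin on the work surface. World frame = base frame: x ahead of the robot, y to its left, z up, the work surface at z = 0. Lengths are in mm, angles in rad, forces in N, time in s.
With the tool pointing down it reaches from about 425 to 950 mm from the base axis. Payload 14.7 kg.
Tool frame: the origin (TCP) lies at the very end of the fingers, on their centre line; the grasp point (between the pads) lies 19 mm behind it (r.hold_point_z is the distance from the TCP to the grasp point, in mm); z points along the fingers, y is the line along which they close (so a half turn about z gives the same grasp; the last joint's range is limited). The gripper opens to 85 mm and grips with 20 to 120 N. Pads are 22 mm wide; open, the fingers measure 114 mm over their backs; the gripper's body (76 mm by 85 mm) begins 54 mm behind the grasp point. The pads swing forward as they close: fully open they stand 13 mm farther back than shut.
Start: joints at [-1.273, 0.48, 1.596, -0, 1.065, -0.047], TCP at [219.721, -611.731, 231.297] pointing down, gripper open.
Joint ranges: [-2.75, 2.75], [-0.82, 2.05], [0.23, 2.67], [-1.56, 4.7], [0.09, 2.69], [-2.92, 2.92]. Speed limits (rad/s): [1.89, 1.89, 2.39, 3.01, 3.01, 3.01].

### API

Orientations are given as a rotation vector (axis times angle).
In Python, from cell import monitor, imaging, r, models gives the robot as it stands.
- The arm moves only by the tool arm_command, never from a script. Its argument "deltas" is one flat list of numbers, 7 for each row, row after row: the turn, a rotation vector about the tool's x, y, z in degrees, then the shift along the tool's x, y, z in m, then the opening, from -1 (shut) to 1 (fully open). A call has 1 to 8 rows; each row is the pose to reach, as a shift and turn from the pose commanded when the call began, along the tool's axes at that moment; what a row does not reach only later rows make up. A row lasts 1/12 s, in which the tool goes at most 41.7 mm and 7.16 degrees, less where a joint would pass 70% of its speed; a pose out of reach is approached as far as the arm can. A call with a gripper value outside its range is refused whole. The fingers move at their own pace and stop on an object; "force" is the grip in N (left out, the last holds). Time passes only in rows, so rows that repeat a pose let the fingers close. It gives the time, the measured TCP pose, the force, the opening and the grip force at its end, in the units of the state.
- monitor.get_state(): the state, without advancing time (a new reading comes with each control period).
- imaging.read_camera(name): name is "scene" or "top" or "wrist"; returns (picture, depth): 400x640x3 uint8, red, green, blue; 400x640 float32, mm along the optical axis (not along the pixel's ray), 0 where there is no reading.
- imaging.calibration(name): a dict with "fx", "fy", "cx", "cy" (pixels), "R" (3x3) and "t" (3): a world point X has camera coordinates R X + t. Camera axes: x right, y down, z forward; pixel columns grow to the right and rows downward; lengths in mm; the calibration is good to about 2 mm. A picture is of the moment at which its call begins: read the wrist's pose just before it. calibration takes no time and is no camera call; for the wrist camera it gives the pose at the moment of the call.
- r.job_done(): hands the job in; it is judged then, once.
Trained networks look in the newest picture that a camera, given by its name, has taken for a name from the list of things; names that differ only in an ending like _2 or _b are one class to them, and where a whole thing is asked for, a point or a joint stands for the part that bears it (a point fixed in the world has none). Each returns a list of dicts, best first, with "confidence" (0 to 1); they miss things now and then, are a little off and sometimes report something else, mostly with a low value. They report only what shows in the picture. A call takes as long as a camera call.
- models.outline_of(thing, camera): "region" (400x640 bool, what is visible of it) and "point" ([column, row] in pixels, amid what is visible of it).
- models.pinpoint(thing, camera): "point" ([column, row] in pixels: a listed point, or the origin of a listed thing).
The state is a dict: "clock": time; "joint_pos": joint angles; "joint_velocities": joint speeds; "tau": joint torques, N m; "eef_pos": TCP position; "eef_rot": TCP orientation; "wrist_force": force on the tool from outside, world axes, zero at the start; "wrist_torque": the same for the moment, N m; "width": finger opening in mm; "finger_force": force on a finger pad.
Only numpy, scipy, OpenCV 4.12 (cv2) and the standard library are available. Lean on these libraries where they do the work, as an engineer would, in place of code of your own. Each camera call takes 0.05 s, during which the arm holds its last target. There are 200 camera calls.

### The job

Open the guard gate in front of the vice. Its barrel bolt has dropped, so the burred nose catches behind the bent-up lip of the keeper: lift the bolt by its handle and, still lifting, draw it out of the keeper; then pull the gate towards you until its free edge stands about a hand's width (100 mm) from the closed position. The gate shuts itself, so finish while holding it there, steady, with the bolt still drawn back; leave the hammer, the pipe and the tin where they are.

Things in the scene. Friction and masses are not known exactly. Their poses are not given: they have to be found in the camera images.
- guard: Fixed yellow steel fence round a bench vice, its gate (25 mm tube, top at z 202 mm) towards the robot, between two 36 mm square posts 240 mm high. Origin on the bench under the gate; x from the gate to the vice (away from the robot), y along the shut gate to the hinge post, z up. Gate plane x = 0, hinge line y +185 mm, latch post y -178 mm. Place and yaw vary.
- handle (a point): Grip point on the bolt's upright handle: a plain round steel stub 14 mm thick with a rounded end. On the stub's axis, 52 mm above the bolt's axis, 25 mm below the stub's top; about 240 mm above the bench and 36 mm above the gate's top. Clear for 35 mm below the point; nothing beside it there, fingers may close in any level direction. Bolt shot: guard x -43 mm, y about -100 mm.
- nose (a point): Centre of the burred-over nose on the bolt's end: steel disc 28 mm in diameter, 14 mm long, on the 14 mm rod. It starts just beyond the keeper (more negative guard y), its underside about 7 mm below the lip's top edge. Joint bolt_sag's rear guide is 271 mm from it along the bolt when shot.
- lip (a point): Middle of the top edge of the keeper's bent-up lower lip (10 mm thick along guard y), 175 mm above the bench. The keeper is a steel strap on the latch post: lip below, two cheeks 33 mm apart and a closed top 61 mm above the lip; fixed to the fence.
- gate_hinge (a point): Point on the vertical hinge line of the gate, at the height of its top rail (190 mm).
- gate_edge (a point): Middle of the free vertical edge of the gate at the height of its top rail; 335 mm from the hinge line.
- gate (a joint): Opening angle of the gate in rad: 0 shut, growing as the free edge swings towards the robot (guard -x; clockwise seen from above); 100 mm at the free edge is 0.30 rad. A closer spring pulls it shut: about 0.7 N m shut, 1.0 N m at 0.3 rad, 3 to 4 N at the bolt's handle. The bolt keeps it shut (some 0.03 rad of play) until drawn.
- bolt (a joint): How far the bolt is drawn, m along guard +y (towards the hinge). Starts at 0.001 to 0.005, stops at 0.054; clear of the keeper from 0.036. About 2 N of friction, stays where it is left. Pulled without lifting, the nose stops it at about 0.008. The handle held at one raised height (11 mm) can be drawn all the way.
- bolt_sag (a joint): Tipping of the bolt about its rear guide, rad: 0 hanging (0.05 nose-down), 0.11 fully lifted. The guide is 175 mm from the handle when shot. The nose clears the lip with the handle raised 6 mm or more; 8 to 12 mm is right (end stop at 19 mm shot, 13 mm drawn). Raising it 11 mm also carries the grip point 3 mm to guard +y. The bolt weighs 0.5 kg and drops again if let go.
- hammer: Hammer lying on the bench, 270 mm long, head 26 mm thick; bystander. Origin under its middle, x from handle to head.
- pipe: Rusty pipe offcut standing on end, 60 mm diameter, 90 mm high; bystander. Origin at the centre of its underside.
- tin: Plain pale tin with a lid, 74 mm diameter, 100 mm high, standing; bystander. Origin at the centre of its underside.

How it is judged (in metres and radians):
On the way:
1. the bolt has been drawn out of the keeper with the gate still shut (value of joint bolt above 0.035 m and value of joint gate below 0.15 rad), for 0.05 s.
At the end, for the whole second after the job is handed in: The gate is held ajar and still (under 0.05 rad/s) at 0.19 to 0.43 rad, that is with its free edge about 65 to 140 mm from the closed position; the bolt is drawn back at least 30 mm; the fingers are holding the gate or its bolt with more than 1 N (value of joint gate between 0.19 and 0.43 rad and velocity of joint gate between -0.05 and 0.05 rad/s and value of joint bolt above 0.03 m and contact force between the fingers and gate above 1 N); the arm keeps its last pose, push and grip.
It fails at once if the hammer was moved more than 30 mm (distance of hammer from where it was at the start of the episode above 0.03 m).
It fails at once if the pipe was moved more than 30 mm (distance of pipe from where it was at the start of the episode above 0.03 m).
It fails at once if the tin was moved more than 30 mm (distance of tin from where it was at the start of the episode above 0.03 m).
It also fails if it takes over 35 s, if anything falls off the work surface, if the arm or the gripper's body presses on something with over 40 N, if the wrist force passes 120 N, or if a joint passes its speed limit or range.

## Working session

There is one attempt and no reset: what is moved stays moved. The work goes in short steps, Python scripts to look and compute and a tool call to move; the robot and the scene stay as the last step left them, time stands still between calls to the robot, and variables do not carry over. Pictures are saved under pics/ and viewed, at most 10 in all, crops included, and the job is handed in when it is done.

Besides the shell and the picture viewer there is one more tool, called after "Call:" as name(argument=value, ...) on one line, values as JSON. arm_command: Moves the arm, as the interface text tells. Its arguments: {"type":"object","properties":{"deltas":{"type":"array","items":{"type":"number"}},"force":{"type":"number"}},"required":["deltas"]}

```bash
mkdir -p pics; ls; cat > h.py <<'E'
import numpy as np, cv2
from cell import monitor, imaging, r, models
from scipy.spatial.transform import Rotation as Ro
def world(cam,px,d,cal):
    p=np.array([(px[0]-cal['cx'])/cal['fx']*d,(px[1]-cal['cy'])/cal['fy']*d,d])
    return np.array(cal['R']).T@(p-np.array(cal['t']))
def dep(D,px,k=2):
    u,v=int(round(px[0])),int(round(px[1])); w=D[max(v-k,0):v+k+1,max(u-k,0):u+k+1]; w=w[w>0]
    return np.median(w) if w.size else 0
E
python3 - <<'E'
from h import *
s=monitor.get_state(); print({k:np.round(v,3).tolist() for k,v in s.items()}, r.hold_point_z)
ims=[]
for c in ['scene','top']:
    cal=imaging.calibration(c); P,D=imaging.read_camera(c)
    P=P.copy()
    cv2.imwrite(f'pics/{c}0.png',P[:,:,::-1])
    for n in ['handle','nose','lip','gate_hinge','gate_edge','guard','hammer','pipe','tin']:
        for q in models.pinpoint(n,c)[:1]:
            d=dep(D,q['point'],1); print(c,n,np.round(q['point'],1),round(q['confidence'],2),round(float(d)),np.round(world(c,q['point'],d,cal)))
    print(c,np.round(np.array(cal['R']).T@-np.array(cal['t'])),cal['fx'])
E
```

```text
pics
{'clock': 0.0, 'joint_pos': [-1.273, 0.481, 1.597, -0.0, 1.065, -0.047], 'joint_velocities': [0.001, 0.0, 0.001, 0.001, -0.001, 0.001], 'tau': [-0.002, -95.066, -43.018, -0.0, 0.012, -0.0], 'eef_pos': [219.592, -611.336, 230.681], 'eef_rot': [-3.094, -0.539, 0.0], 'wrist_force': [-0.632, 0.42, -0.25], 'wrist_torque': [-0.016, -0.034, 0.012], 'finger_force': 0.0, 'width': 85.497} 18.700000000000003
scene handle [303.7 188.2] 0.68 1198 [562. -28. 232.]
scene nose [275.4 186.3] 0.63 1188 [602. -96. 244.]
scene lip [283.2 191.1] 0.6 1269 [ 560. -102.  172.]
scene gate_hinge [383.5 248.9] 0.93 1121 [611. 243. 189.]
scene gate_edge [282.3 197.5] 0.85 1213 [602. -76. 204.]
scene guard [324.9 254.8] 0.96 1326 [605.  65.   2.]
scene hammer [264.1 164.9] 0.88 1541 [ 390. -300.   20.]
scene pipe [407.5 227.3] 0.8 1330 [418. 259.  49.]
scene tin [205.4 204.7] 0.74 1373 [ 659. -345.   66.]
scene [1202.  372. 1163.] 423.60706619430147
top handle [312.7 179.1] 0.85 1305 [564. -30. 257.]
top nose [349.4 185.9] 0.84 1368 [ 551. -132.  192.]
top lip [340.1 183.2] 0.7 1319 [ 553. -104.  241.]
top gate_hinge [215.7 163.8] 0.79 1366 [617. 240. 201.]
top gate_edge [331.9 168.1] 0.56 1361 [600. -84. 203.]
top guard [284.8 176.9] 0.66 1387 [581.  49. 176.]
top hammer [405.3 247.9] 0.56 1520 [ 374. -313.   26.]
top pipe [221.7 244.8] 0.56 1548 [390. 262.   1.]
top tin [422.5 162.1] 0.91 1465 [ 630. -358.  101.]
top [ 402.  -42. 1553.] 490.0542123830083
```

View pics/scene0.png

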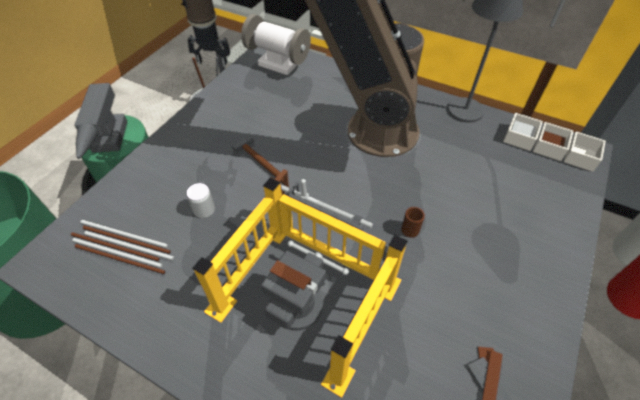

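View pics/top0.png

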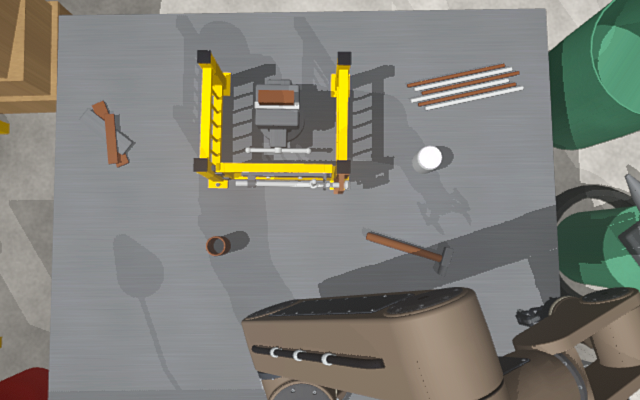

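Call:
arm_command(deltas=[0,0,-3.8,0.0256,-0.0251,-0.0056,1,0,0,-7.6,0.0512,-0.0502,-0.0112,1,0,0,-11.4,0.0768,-0.0753,-0.0168,1,0,0,-15.2,0.1024,-0.1004,-0.0224,1,0,0,-19,0.128,-0.1255,-0.028,1,0,0,-22.8,0.1536,-0.1506,-0.0336,1,0,0,-26.6,0.1792,-0.1757,-0.0392,1,0,0,-30.4,0.2048,-0.2008,-0.0448,1])

```text
clock: 1.67
eef_pos: [345.0, -352.0, 276.5]
eef_rot: [2.843, 1.336, 0.0]
wrist_force: [0.4, -0.9, 0.8]
width: 85.7
finger_force: 0.0
```

Call:
arm_command(deltas=[0,0,-4.7,0.04,-0.01,-0.006,1,0,0,-9.4,0.08,-0.02,-0.012,1,0,0,-14.1,0.12,-0.03,-0.018,1,0,0,-18.8,0.16,-0.04,-0.024,1,0,0,-23.5,0.2,-0.05,-0.03,1,0,0,-28.2,0.24,-0.06,-0.036,1,0,0,-32.9,0.28,-0.07,-0.042,1,0,0,-37.6,0.32,-0.08,-0.048,1])

```text
clock: 2.33
eef_pos: [488.7, -54.5, 324.7]
eef_rot: [2.26, 2.182, 0.001]
wrist_force: [0.7, -2.1, -0.0]
width: 85.5
finger_force: 0.0
```

```bash
cat > look.py <<'E'
from h import *
import sys
def look(tag,names=('handle','nose','lip','gate_edge','gate_hinge'),cams=('wrist','top','scene')):
    s=monitor.get_state(); print({k:np.round(s[k],3).tolist() for k in ['clock','eef_pos','eef_rot','wrist_force','width','finger_force','joint_pos']})
    for c in cams:
        cal=imaging.calibration(c); P,D=imaging.read_camera(c)
        cv2.imwrite(f'pics/{tag}_{c}.png',P[:,:,::-1]); np.save(f'pics/{tag}_{c}.npy',D)
        for n in names:
            for q in models.pinpoint(n,c)[:1]:
                d=dep(D,q['point'],1); print(c,n,np.round(q['point'],1),round(q['confidence'],2),round(float(d)),np.round(world(c,q['point'],d,cal)))
if __name__=='__main__': look(sys.argv[1])
E
python3 look.py a
```

```text
{'clock': 2.333, 'eef_pos': [488.66, -54.493, 324.718], 'eef_rot': [2.26, 2.182, 0.001], 'wrist_force': [0.726, -2.133, -0.004], 'width': 85.476, 'finger_force': 0.0, 'joint_pos': [-0.173, 0.163, 1.825, -0.0, 1.153, -0.138]}
wrist handle [422.7 163.6] 0.96 211 [552. -30. 259.]
wrist nose [395.4 254. ] 0.98 299 [ 552. -120.  193.]
wrist lip [394.  232.1] 0.82 299 [ 552. -102.  188.]
wrist gate_edge [450.6 211.6] 0.74 279 [593. -81. 202.]
wrist gate_hinge [422.3 165.4] 0.65 211 [552. -31. 259.]
top gate_hinge [216.  167.2] 0.66 1363 [607. 238. 203.]
scene handle [306.1 186. ] 0.86 1202 [552. -25. 233.]
scene nose [278.4 183.2] 0.63 1194 [589. -94. 244.]
scene lip [282.7 189.8] 0.74 1265 [ 560. -103.  177.]
scene gate_edge [280.6 195.8] 0.97 1237 [589. -91. 188.]
scene gate_hinge [385.3 249. ] 0.82 1122 [609. 247. 188.]
```

```bash
python3 - <<'E'
from look import *
look('b',('handle','nose','gate_edge'),('wrist',))
cal=imaging.calibration('wrist');D=np.load('pics/b_wrist.npy')
v,u=np.mgrid[0:400,0:640]
X=np.stack([(u-cal['cx'])/cal['fx']*D,(v-cal['cy'])/cal['fy']*D,D],-1).reshape(-1,3)
W=(X-np.array(cal['t']))@np.array(cal['R'])
ok=(D.ravel()>0)&(abs(W[:,0]-555)<25)&(abs(W[:,1]+30)<30)
for a,b in [(225,235),(235,245),(245,255),(255,262),(262,280)]:
    m=ok&(W[:,2]>a)&(W[:,2]<=b); 
    if m.sum()>3: print(a,b,m.sum(),np.round(W[m].min(0),1),np.round(W[m].max(0),1))
m=(D.ravel()>0)&(abs(W[:,2]-202)<5)&(W[:,0]>570)
print(np.round(np.percentile(W[m],[2,50,98],axis=0)))
E
```

```text
{'clock': 3.233, 'eef_pos': [488.187, -56.661, 324.115], 'eef_rot': [2.265, 2.177, -0.0], 'wrist_force': [-0.529, -0.762, 0.008], 'width': 85.185, 'finger_force': 0.0, 'joint_pos': [-0.177, 0.164, 1.826, -0.0, 1.152, -0.138]}
wrist handle [422.1 159.7] 0.69 211 [552. -30. 258.]
wrist nose [396.9 250.7] 0.73 299 [ 553. -120.  191.]
wrist gate_edge [451.  206.8] 0.84 277 [592. -79. 202.]
225 235 96 [549.9 -37.7 225.2] [559.5 -25.6 234.9]
235 245 106 [549.6 -36.5 235. ] [559.9 -25.9 244.7]
245 255 131 [549.8 -37.4 245. ] [560.5 -26.1 254.9]
255 262 348 [549.8 -40.8 255. ] [563.1 -26.9 262. ]
262 280 90 [552.  -38.4 262. ] [561.  -30.5 264.3]
[[ 578. -125.  199.]
 [ 603.  -30.  202.]
 [ 738.   64.  206.]]
```

View pics/b_wrist.png

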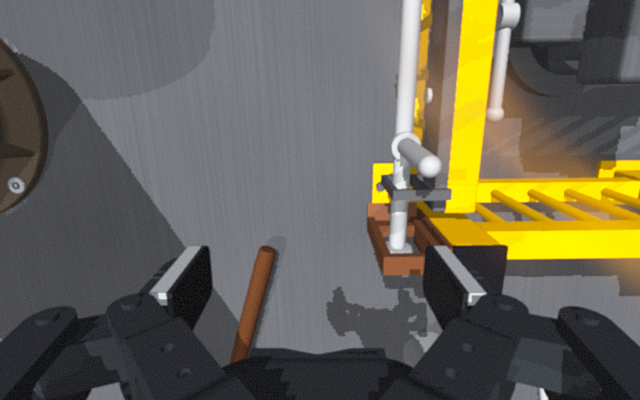

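Call:
arm_command(deltas=[0,0,0,0.0127,0.034,0,1,0,0,0,0.0254,0.0675,0,1,0,0,0,0.0254,0.0675,0.02,1,0,0,0,0.0254,0.0675,0.05,1,0,0,0,0.0254,0.0675,0.08,1,0,0,0,0.0254,0.0675,0.1,1,0,0,0,0.0254,0.0675,0.1,1,0,0,0,0.0254,0.0675,0.1,1])

```text
clock: 4.1
eef_pos: [556.3, -33.7, 223.8]
eef_rot: [-2.263, -2.177, 0.002]
wrist_force: [-0.2, 0.8, 0.7]
width: 85.4
finger_force: 0.0
```

```bash
python3 - <<'E'
from look import *
look('c',('handle','nose','gate_edge'),('wrist',))
E
```

```text
{'clock': 4.1, 'eef_pos': [556.258, -33.744, 223.767], 'eef_rot': [-2.263, -2.177, 0.002], 'wrist_force': [-0.188, 0.766, 0.732], 'width': 85.41, 'finger_force': 0.0, 'joint_pos': [-0.115, 0.36, 1.818, -0.0, 0.965, -0.076]}
wrist handle [321.  270.6] 0.8 126 [558. -27. 252.]
wrist nose [319.9 358.8] 0.59 78 [557. -23. 301.]
wrist gate_edge [396.3 304.9] 0.75 187 [596. -75. 202.]
```

View pics/c_wrist.png

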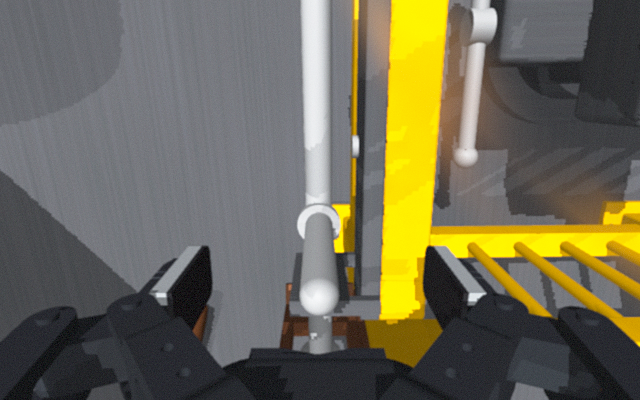

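Call:
arm_command(deltas=[0,0,0,0,0,0,-1,0,0,0,0,0,0,-1,0,0,0,0,0,0,-1,0,0,0,0,0,0,-1,0,0,0,0,0,0,-1,0,0,0,0,0,0,-1,0,0,0,0,0,0,-1,0,0,0,0,0,0,-1], force=60)

```text
clock: 4.97
eef_pos: [556.7, -33.9, 224.2]
eef_rot: [2.264, 2.177, 0.0]
wrist_force: [-1.8, -0.3, 3.3]
width: 12.2
finger_force: 58.4
```

Call:
arm_command(deltas=[0,0,0,0.0005,0,-0.002,-1,0,0,0,0.001,0,-0.004,-1,0,0,0,0.0015,0,-0.006,-1,0,0,0,0.002,0,-0.008,-1,0,0,0,0.0025,0,-0.0095,-1,0,0,0,0.003,0,-0.011,-1,0,0,0,0.003,0,-0.011,-1,0,0,0,0.003,0,-0.011,-1])

```text
clock: 5.63
eef_pos: [556.7, -30.7, 235.2]
eef_rot: [-2.264, -2.178, -0.0]
wrist_force: [0.2, 1.3, -5.6]
width: 12.6
finger_force: 58.6
```

```bash
python3 - <<'E'
from look import *
look('d',('handle','nose','lip'),('scene','wrist'))
P=cv2.imread('pics/d_scene.png')[140:260,220:380]; cv2.imwrite('pics/d_crop.png',cv2.resize(P,None,fx=4,fy=4,interpolation=2))
E
```

```text
{'clock': 5.633, 'eef_pos': [556.732, -30.696, 235.199], 'eef_rot': [-2.264, -2.178, -0.0], 'wrist_force': [0.234, 1.277, -5.575], 'width': 12.591, 'finger_force': 58.614, 'joint_pos': [-0.11, 0.347, 1.806, 0.0, 0.988, -0.071]}
scene nose [275.8 181.3] 0.78 1199 [ 586. -105.  244.]
scene lip [285.4 192.1] 0.6 1225 [581. -79. 204.]
wrist handle [321.4 265.8] 0.74 129 [558. -24. 260.]
wrist lip [317.9 322.9] 0.62 201 [555. -89. 204.]
```

View pics/d_wrist.png

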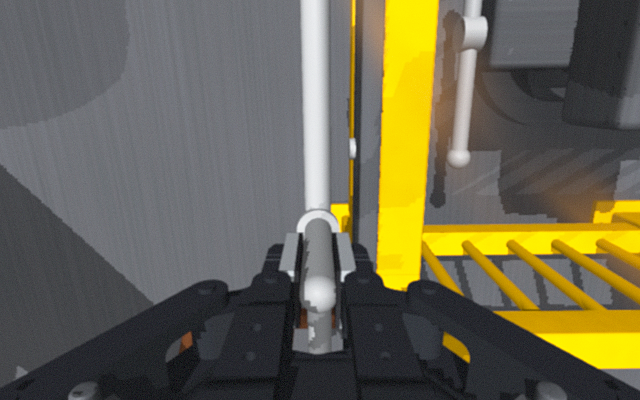

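Call:
arm_command(deltas=[0,0,0,0.003,0,0,-1,0,0,0,0.006,0,0,-1,0,0,0,0.009,0,0,-1,0,0,0,0.012,0,0,-1,0,0,0,0.015,0,0,-1,0,0,0,0.018,0,0,-1,0,0,0,0.021,0,0,-1,0,0,0,0.024,0,0,-1])

```text
clock: 6.7
eef_pos: [557.7, -6.5, 235.1]
eef_rot: [-2.264, -2.178, 0.0]
wrist_force: [-0.5, -2.6, -4.5]
width: 12.7
finger_force: 58.8
```

Call:
arm_command(deltas=[0,0,0,0.003,0,0,-1,0,0,0,0.006,0,0,-1,0,0,0,0.009,0,0,-1,0,0,0,0.012,0,0,-1,0,0,0,0.015,0,0,-1,0,0,0,0.018,0,0,-1,0,0,0,0.021,0,0,-1,0,0,0,0.021,0,0,-1])

```text
clock: 7.37
eef_pos: [558.5, 14.8, 235.0]
eef_rot: [-2.264, -2.177, -0.0]
wrist_force: [-0.3, 2.6, -6.4]
width: 12.5
finger_force: 58.7
```

```bash
python3 - <<'E'
from look import *
look('e',('handle','nose','lip','gate_edge'),('scene','wrist'))
P=cv2.imread('pics/e_scene.png')[140:260,220:380]; cv2.imwrite('pics/e_crop.png',cv2.resize(P,None,fx=4,fy=4,interpolation=2))
E
```

```text
{'clock': 7.367, 'eef_pos': [558.478, 14.786, 235.025], 'eef_rot': [-2.264, -2.177, -0.0], 'wrist_force': [-0.339, 2.649, -6.419], 'width': 12.488, 'finger_force': 58.673, 'joint_pos': [-0.028, 0.349, 1.804, 0.0, 0.989, 0.011]}
scene handle [317.9 191.7] 0.78 1155 [573.  24. 259.]
scene nose [287.4 188.5] 0.93 1233 [567. -81. 204.]
scene lip [284.  190.4] 0.58 1272 [ 555. -102.  171.]
scene gate_edge [280.2 197.8] 0.75 1213 [605. -81. 204.]
wrist handle [319.6 267.4] 0.96 129 [559.  20. 260.]
wrist lip [318.2 272.3] 0.49 125 [559.  21. 264.]
```

View pics/e_wrist.png

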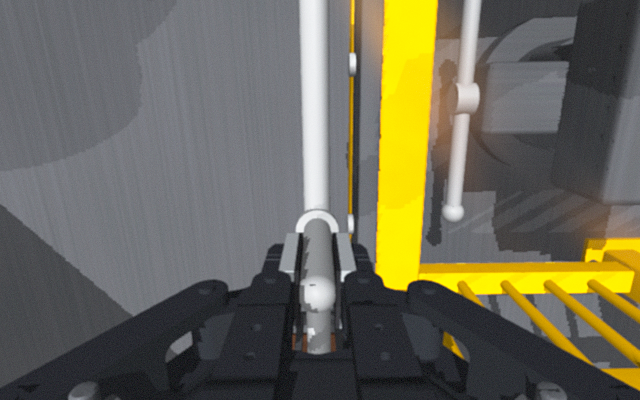

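Call:
arm_command(deltas=[0,0,1.07,0.00085,-0.0044,0,-1,0,0,2.15,0.0018,-0.0088,0,-1,0,0,3.22,0.0028,-0.0131,0,-1,0,0,4.3,0.0039,-0.0175,0,-1,0,0,5.37,0.0051,-0.0218,0,-1,0,0,6.45,0.0063,-0.0261,0,-1,0,0,7.52,0.0077,-0.0304,0,-1,0,0,8.6,0.0091,-0.0346,0,-1])

```text
clock: 8.53
eef_pos: [523.9, 24.7, 235.2]
eef_rot: [2.423, 1.999, 0.0]
wrist_force: [1.4, -2.8, -4.7]
width: 12.4
finger_force: 58.7
```

Call:
arm_command(deltas=[0,0,1.07,0.00085,-0.0044,0,-1,0,0,2.15,0.0018,-0.0088,0,-1,0,0,3.22,0.0028,-0.0131,0,-1,0,0,4.3,0.0039,-0.0175,0,-1,0,0,5.37,0.0051,-0.0218,0,-1,0,0,6.45,0.0063,-0.0261,0,-1,0,0,7.52,0.0077,-0.0304,0,-1,0,0,8.6,0.0091,-0.0346,0,-1])

```text
clock: 9.2
eef_pos: [491.6, 40.2, 235.1]
eef_rot: [2.566, 1.812, -0.0]
wrist_force: [1.8, -3.2, -4.6]
width: 12.2
finger_force: 58.8
```

Call:
arm_command(deltas=[0,0,0,0,0,0,-1,0,0,0,0,0,0,-1,0,0,0,0,0,0,-1,0,0,0,0,0,0,-1])

```text
clock: 9.53
eef_pos: [492.3, 39.9, 235.1]
eef_rot: [2.564, 1.815, 0.0]
wrist_force: [2.6, -1.2, -5.2]
width: 12.1
finger_force: 58.7
```

```bash
python3 - <<'E'
from look import *
look('f',('handle','nose','lip','gate_edge','gate_hinge'),('scene','top','wrist'))
P=cv2.imread('pics/f_scene.png')[140:290,220:420]; cv2.imwrite('pics/f_crop.png',cv2.resize(P,None,fx=4,fy=4,interpolation=2))
E
```

```text
{'clock': 9.533, 'eef_pos': [492.319, 39.949, 235.124], 'eef_rot': [2.564, 1.815, 0.0], 'wrist_force': [2.637, -1.236, -5.178], 'width': 12.147, 'finger_force': 58.748, 'joint_pos': [0.02, 0.258, 1.942, -0.0, 0.942, 0.359]}
scene handle [335.5 178.6] 0.62 1186 [507.  44. 257.]
scene nose [311.6 172. ] 0.69 1250 [490. -42. 221.]
scene gate_edge [302.2 177.8] 0.86 1259 [510. -64. 204.]
scene gate_hinge [384.1 249.4] 0.77 1126 [609. 244. 184.]
top nose [321.8 215.8] 0.68 1343 [468. -54. 211.]
top lip [339.7 182.6] 0.64 1320 [ 555. -103.  241.]
top gate_edge [328.6 199.8] 0.75 1557 [529. -78.   1.]
top gate_hinge [215.6 167.7] 0.82 1364 [606. 240. 202.]
wrist handle [328.2 268.9] 0.63 127 [498.  45. 263.]
```

View pics/f_crop.png

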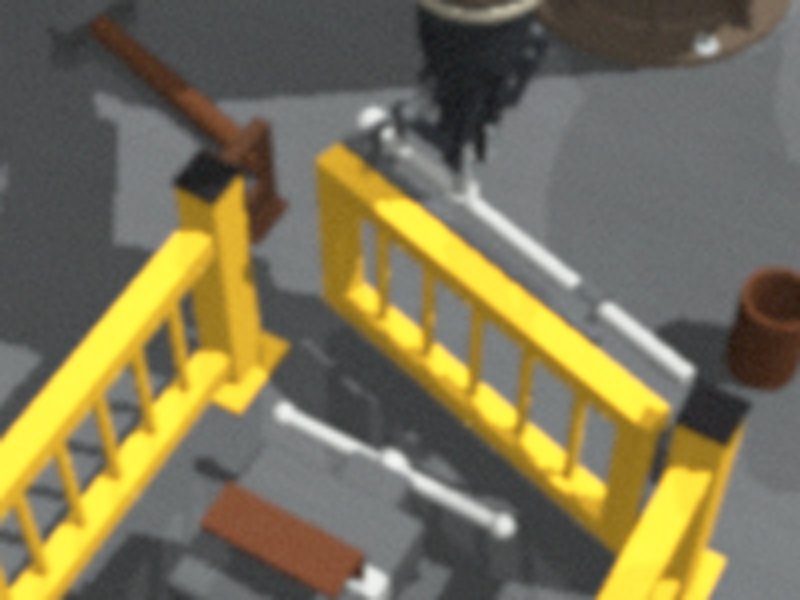

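```bash
python3 -c "
from cell import r
print(r.job_done())"
```

```text
the job is handed in; nothing more can be done
None
```

I handed the job in at about 9.7 s: the gripper holds the gate about 0.3 rad (100 mm) open by its bolt handle, the bolt is drawn back about 46–50 mm, and nothing touched the hammer, pipe or tin; the hand-in returned no verdict.

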